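# Ready the oral irrigator for two guests

### The job

Ready the oral irrigator for two guests: lay exactly two of the jet tips from the open drawer flat in the irrigator's tip tray, leaving the other two tips in the drawer, and click its pressure dial round to the seventh of its ten marks, counting the smallest mark as the first. Do not disturb the glasses, the soap or the lotion bottle.

Things in the scene. Friction and masses are not known exactly. Their poses are not given: they have to be found in the camera images.
- irrigator: countertop oral irrigator, white plastic, fixed. Origin: centre of its underside; 140 mm deep (x), 286 wide (y). From -y to +y: tip tray, pressure dial (at x 0, y 0; deck at z 55), water tank (smoked box x -68..+28, y 54..142, top z 135 plus a 5 mm lid grip); behind the tank, at x 48, y 105, an upright handpiece. Stands left or right of the amenity box; place and yaw vary
- tray (a point): centre of the floor of the tip tray, x and y as the irrigator's. Inside 116 mm (x) by 84 mm (y), flat grey floor 45 mm above the counter, rims 10 mm high and 55 mm above the counter
- dial_axis (a point): point on the dial's axis at deck height (55 mm above the counter), axes as the irrigator's. Dial: disc of 48 mm diameter, top 12 mm above the deck; across it a straight upright fin 9 mm thick, from 12 to 31 mm above the deck, reaching 31 mm from the axis on the pointer side and 22 mm on the other. A finger can push the fin round; the deck is clear for 50 mm round the axis
- dial_pointer (a point): top of the pointer end of the dial's fin (dark line on top), 31 mm from the axis, 31 mm above the deck; x axis = pointing direction. Ten dark marks on the deck 35 to 47 mm from the axis, 30 degrees apart: seen from above the first and smallest is 135 degrees anticlockwise from the irrigator's +x; they grow clockwise to the tenth, 135 degrees clockwise of +x
- dial (a joint): the dial's angle, rad: 0 with the pointer at the first mark, growing clockwise seen from above, 0.5236 (30 degrees) per mark, 4.712 at the tenth mark, stops just beyond both ends. It clicks into a detent at every mark: about 0.07 N m to leave one (3 N at 24 mm); past half-way it snaps into the next by itself
- handpiece (a point): top of the upright handpiece in its cradle, 215 mm above the counter; handpiece 29 mm across, cradle 38 mm; part of the irrigator
- amenity: smoked clear acrylic amenity box with its drawer left open towards -x, fixed. Origin on the counter under the box's front edge: the box spans x 0..140, y -143..143, its lid 70 mm high; the open drawer spans x -139..0 and has two short round pulls, 24 mm long, on its front
- drawer (a point): centre of the open part of the drawer's floor, 10 mm above the counter, axes as the amenity box's. Inside 134 mm (x: -67 the front wall, +68 the edge of the box's lid) by 270 mm (y); walls 4 mm thick, tops 50 mm above the counter. The four tips and the soap lie in it in a row along y, each roughly along x, about 50 mm apart, in an order that varies
- tip0: white plastic jet tip, one of four alike, in the drawer: 80 mm long, 12 g. Origin on its long axis, half-way along; +x runs to the thin nozzle. Along x: square flange 12 x 12 mm at -40..-34, round barrel 11 mm thick at -34..+4 (grip here, middle at -12), square collar 12 x 12 mm at +4..+11, nozzle 7 then 5 mm thick to +40. Lies level, axis 6 mm above the floor; does not roll
- tip1: white plastic jet tip, one of four alike, in the drawer: 80 mm long, 12 g. Origin on its long axis, half-way along; +x runs to the thin nozzle. Along x: square flange 12 x 12 mm at -40..-34, round barrel 11 mm thick at -34..+4 (grip here, middle at -12), square collar 12 x 12 mm at +4..+11, nozzle 7 then 5 mm thick to +40. Lies level, axis 6 mm above the floor; does not roll
- tip2: white plastic jet tip, one of four alike, in the drawer: 80 mm long, 12 g. Origin on its long axis, half-way along; +x runs to the thin nozzle. Along x: square flange 12 x 12 mm at -40..-34, round barrel 11 mm thick at -34..+4 (grip here, middle at -12), square collar 12 x 12 mm at +4..+11, nozzle 7 then 5 mm thick to +40. Lies level, axis 6 mm above the floor; does not roll
- tip3: white plastic jet tip, one of four alike, in the drawer: 80 mm long, 12 g. Origin on its long axis, half-way along; +x runs to the thin nozzle. Along x: square flange 12 x 12 mm at -40..-34, round barrel 11 mm thick at -34..+4 (grip here, middle at -12), square collar 12 x 12 mm at +4..+11, nozzle 7 then 5 mm thick to +40. Lies level, axis 6 mm above the floor; does not roll
- soap: bystander: paper-wrapped guest soap in the drawer, 48 x 26 x 15 mm, 25 g; origin: centre of its underside
- tumbler0: bystander: drinking glass standing upside down on the amenity box's lid: 98 mm tall, 80 mm across at the mouth (below), 64 mm across on top, 0.22 kg. Origin: centre of its underside
- tumbler1: bystander: drinking glass standing upside down on the amenity box's lid: 98 mm tall, 80 mm across at the mouth (below), 64 mm across on top, 0.22 kg. Origin: centre of its underside
- lotion: bystander: ivory lotion bottle with a black pump, behind (beyond) the irrigator: 48 mm diameter, 165 mm tall, spout to its -x 30 mm from the axis, 0.22 kg. Origin: centre of its underside

How it is judged:
At the end, for the whole second after the job is handed in: Dial clicked in at its seventh mark (within 0.13 rad of 3.142); exactly two tips flat and at rest on the tray floor (axis level within 0.12 rad, under 9.5 mm above the floor, middle within 30 mm in x and 42 mm in y of the tray centre); the other two still in the drawer (value of joint dial between 3.0116 and 3.2716 rad and velocity of joint dial between -0.05 and 0.05 rad/s and ((x of tip0 in the frame of tray between -0.03 and 0.03 m and y of tip0 in the frame of tray between -0.042 and 0.042 m and z of tip0 in the frame of tray between 0.002 and 0.0095 m and angle between tip0's own x axis and vertical between 1.45 and 1.69 rad and linear speed of tip0 below 0.02 m/s) or (x of tip0 in the frame of drawer between -0.07 and 0.13 m and y of tip0 in the frame of drawer between -0.136 and 0.136 m and z of tip0 in the frame of drawer between 0 and 0.03 m)) and ((x of tip1 in the frame of tray between -0.03 and 0.03 m and y of tip1 in the frame of tray between -0.042 and 0.042 m and z of tip1 in the frame of tray between 0.002 and 0.0095 m and angle between tip1's own x axis and vertical between 1.45 and 1.69 rad and linear speed of tip1 below 0.02 m/s) or (x of tip1 in the frame of drawer between -0.07 and 0.13 m and y of tip1 in the frame of drawer between -0.136 and 0.136 m and z of tip1 in the frame of drawer between 0 and 0.03 m)) and ((x of tip2 in the frame of tray between -0.03 and 0.03 m and y of tip2 in the frame of tray between -0.042 and 0.042 m and z of tip2 in the frame of tray between 0.002 and 0.0095 m and angle between tip2's own x axis and vertical between 1.45 and 1.69 rad and linear speed of tip2 below 0.02 m/s) or (x of tip2 in the frame of drawer between -0.07 and 0.13 m and y of tip2 in the frame of drawer between -0.136 and 0.136 m and z of tip2 in the frame of drawer between 0 and 0.03 m)) and ((x of tip3 in the frame of tray between -0.03 and 0.03 m and y of tip3 in the frame of tray between -0.042 and 0.042 m and z of tip3 in the frame of tray between 0.002 and 0.0095 m and angle between tip3's own x axis and vertical between 1.45 and 1.69 rad and linear speed of tip3 below 0.02 m/s) or (x of tip3 in the frame of drawer between -0.07 and 0.13 m and y of tip3 in the frame of drawer between -0.136 and 0.136 m and z of tip3 in the frame of drawer between 0 and 0.03 m)) and ((height (world z) of each of tip0, tip1 above 0.04 m and height (world z) of each of tip2, tip3 below 0.04 m) or (height (world z) of each of tip0, tip2 above 0.04 m and height (world z) of each of tip1, tip3 below 0.04 m) or (height (world z) of each of tip0, tip3 above 0.04 m and height (world z) of each of tip1, tip2 below 0.04 m) or (height (world z) of each of tip0, tip3 below 0.04 m and height (world z) of each of tip1, tip2 above 0.04 m) or (height (world z) of each of tip0, tip2 below 0.04 m and height (world z) of each of tip1, tip3 above 0.04 m) or (height (world z) of each of tip0, tip1 below 0.04 m and height (world z) of each of tip2, tip3 above 0.04 m))); the robot touches nothing.
It fails at once if the first glass is moved more than 25 mm (distance of tumbler0 from where it was at the start of the episode above 0.025 m).
It fails at once if the second glass is moved more than 25 mm (distance of tumbler1 from where it was at the start of the episode above 0.025 m).
It fails at once if the soap is moved more than 30 mm (distance of soap from where it was at the start of the episode above 0.03 m).
It fails at once if the lotion bottle is moved more than 25 mm (distance of lotion from where it was at the start of the episode above 0.025 m).
It also fails if it takes over 72 s, if anything falls off the work surface, if the arm or the gripper's body presses on something with over 40 N, if the wrist force passes 120 N, or if a joint passes its speed limit or range.

### The arm

A 6-joint arm with a two-finger parallel gripper is mounted at the origin on the work surface. World frame = base frame: x ahead of the robot, y to its left, z up, the work surface at z = 0. Lengths are in m, angles in rad, forces in N, time in s.
With the tool pointing down it reaches from about 0.225 to 0.875 m from the base axis. Payload 3.4 kg.
Tool frame: the origin (TCP) lies at the very end of the fingers, on their centre line; the grasp point (between the pads) lies 19 mm behind it; z points along the fingers, x is the direction in which the jaws open and shut, and the axes are right-handed (so a half turn about z gives the same grasp; the last joint's range is limited). The gripper opens to 85 mm and grips with 20 to 120 N. Pads are 22 mm wide; open, the fingers measure 114 mm over their backs; the gripper's body (76 mm by 85 mm) begins 54 mm behind the grasp point. The pads swing forward as they close: fully open they stand 13 mm farther back than shut.
Start: joints at [1.124, 0.276, 1.505, -0, 1.361, -0.121], TCP at [0.184, 0.545, 0.231] pointing down, gripper open.
Joint ranges: [-2.89, 2.89], [-0.75, 2.08], [0.22, 2.7], [-1.18, 4.32], [0.11, 2.71], [-2.7, 2.7]. Speed limits (rad/s): [2.57, 2.57, 3.14, 3.14, 3.14, 3.14].

### API

Orientations are given as a unit quaternion [w, x, y, z].
In Python, from rig import manip gives the robot as it stands.
- The arm moves only by the tool send_rows, never from a script. Its argument "increments" is a list of rows, each a list of 5 numbers: the opening, from 0 (shut) to 1 (fully open), then the shift along the tool's x, y, z in m, then the turn about the tool's z in rad. A call has 1 to 8 rows; each row shifts and turns the commanded pose from where the row before left it, along the tool's axes as they then stand; what a row does not reach is not made up. A row lasts 1/8 s, in which the tool goes at most 62.5 mm and 10.7 degrees, less where a joint would pass 70% of its speed; a pose out of reach is approached as far as the arm can. A call is refused whole if a number of a shift passes 0.0625 or a number of a turn 0.188, either way. A call with a gripper value outside its range is refused whole. The fingers move at their own pace and stop on an object; "squeeze" is the grip in N (left out, the last holds). Time passes only in rows, so rows that do not move let the fingers close. It gives the time, the measured TCP pose, the force and the opening at its end, in the units of the state.
- manip.get_state(): the state, without advancing time (a new reading comes with each control period).
- manip.get_image(name): name is "side" or "top"; returns the picture (480x640x3 uint8, red, green, blue); there is no depth.
- manip.calibration(name): a dict with "fx", "fy", "cx", "cy" (pixels), "distortion" ([k1, k2, p1, p2, k3] as OpenCV has them; the pictures are not rectified), "camera_from_world" (4x4, takes a point from world to camera coordinates). Camera axes: x right, y up, looking along -z (the intrinsics and any distortion apply to the point x, -y, -z); pixel columns grow to the right and rows downward; lengths in m; the calibration is good to about 2 mm. A picture is of the moment at which its call begins. calibration takes no time and is no camera call.
- manip.sign_off(): hands the job in, once; it reports no verdict.
The state is a dict: "clock": time; "qpos": joint angles; "qd": joint speeds; "effort": joint torques, N m; "position": TCP position; "ee_rot": TCP orientation; "contact_force": force on the tool from outside, world axes, zero at the start; "moment": the same for the moment, N m; "width": finger opening in m.
Only numpy, scipy, OpenCV 4.12 (cv2) and the standard library are available. Lean on these libraries where they do the work, as an engineer would, in place of code of your own. Each camera call takes 0.05 s, during which the arm holds its last target.

## Working session

There is one attempt and no reset: what is moved stays moved. The work goes in short steps, Python scripts to look and compute and a tool call to move; the robot and the scene stay as the last step left them, time stands still between calls to the robot, and variables do not carry over. Pictures are saved under pics/ and viewed, and the job is handed in when it is done.

Besides the shell and the picture viewer there is one more tool, called in YAML: its name, and indented under it one key for each argument. send_rows: Moves the arm, as the interface text tells. Its arguments: {"type":"object","properties":{"increments":{"type":"array","items":{"type":"array","items":{"type":"number"}}},"squeeze":{"type":"number"}},"required":["increments"]}

```bash
ls; mkdir -p pics; python3 - <<'E'
from rig import manip
import cv2
for n in("top","side"):
    cv2.imwrite(f"pics/{n}0.png",manip.get_image(n)[:,:,::-1]); c=manip.calibration(n); print(n,c)
print(manip.get_state())
E
```

```text
pics
top {'fx': 464.140485474267, 'fy': 464.140485474267, 'cx': 315.4506009317953, 'cy': 240.3715282857396, 'distortion': array([-0.10013503,  0.        ,  0.        ,  0.        ,  0.        ]), 'camera_from_world': array([[ 0.01024631, -0.99949306,  0.03014358, -0.01200475],
       [ 0.99184295,  0.01398889,  0.12669597, -0.63610101],
       [-0.12705342,  0.02859954,  0.99148348, -0.93502205],
       [ 0.        ,  0.        ,  0.        ,  1.        ]])}
side {'fx': 552.4972077297027, 'fy': 552.4972077297027, 'cx': 318.08018507497343, 'cy': 248.72359569576898, 'distortion': array([-0.06583864,  0.        ,  0.        ,  0.        ,  0.        ]), 'camera_from_world': array([[-0.87676678, -0.48042651,  0.02168824,  0.53648056],
       [ 0.2771425 , -0.46789347,  0.83920661, -0.28009872],
       [-0.39302931,  0.74179921,  0.54338006, -0.79141091],
       [ 0.        ,  0.        ,  0.        ,  1.        ]])}
{'clock': 0.1, 'qpos': array([ 1.12400489e+00,  2.76548880e-01,  1.50603036e+00,  2.87329866e-06,
        1.36072113e+00, -1.21017400e-01]), 'qd': array([ 0.00024456, -0.00223849, -0.00280678,  0.00057678, -0.00021126,
        0.0002282 ]), 'effort': array([ 1.20204688e-03, -4.17706776e+01, -2.46403760e+01,  1.44710980e-04,
        5.85082380e-03,  3.99216276e-06]), 'position': array([0.18382535, 0.5443087 , 0.23050697]), 'ee_rot': array([ 4.09247096e-04,  8.12416707e-01,  5.83076637e-01, -7.49391618e-04]), 'contact_force': array([-0.18565407,  0.29191441, -0.05945411]), 'moment': array([ 0.02921673, -0.00500967, -0.0247866 ]), 'width': 0.08531810645434343}
```

View pics/top0.png

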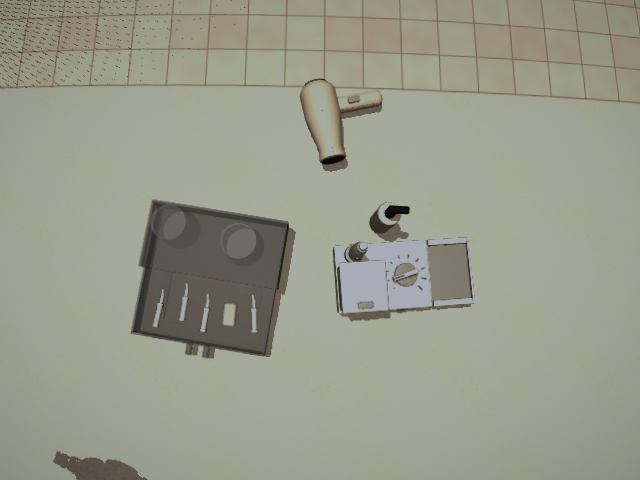

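View pics/side0.png

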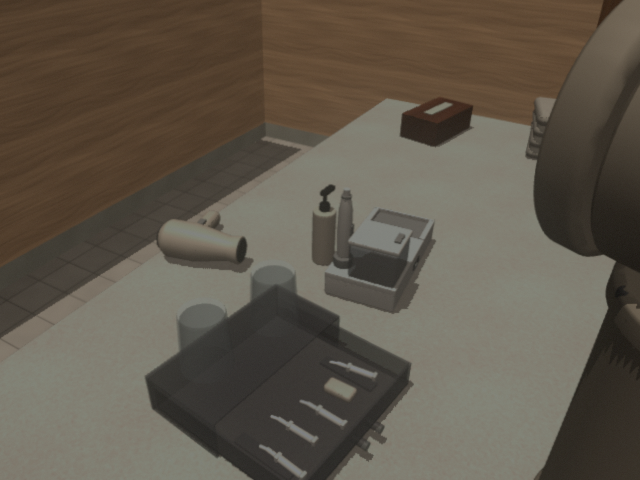

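```bash
cat > h.py <<'E'
import numpy as np, cv2
from rig import manip
def cal(n):
    c=manip.calibration(n); K=np.array([[c['fx'],0,c['cx']],[0,c['fy'],c['cy']],[0,0,1]]); return K,np.array(c['distortion']),np.array(c['camera_from_world'])
def ray(n,uv):
    K,d,T=cal(n); p=cv2.undistortPoints(np.float64(uv).reshape(-1,1,2),K,d).reshape(-1,2)
    D=np.c_[p[:,0],-p[:,1],-np.ones(len(p))]@T[:3,:3]; C=-T[:3,:3].T@T[:3,3]; return C,D
def onz(n,uv,z):
    C,D=ray(n,uv); return C+D*((z-C[2])/D[:,2])[:,None]
def proj(n,P):
    K,d,T=cal(n); P=np.atleast_2d(P); q=P@T[:3,:3].T+T[:3,3]
    q=q*[1,-1,-1]; return cv2.projectPoints(q,np.zeros(3),np.zeros(3),K,d)[0].reshape(-1,2)
E
python3 - <<'E'
import cv2
a=cv2.imread("pics/top0.png")
cv2.imwrite("pics/irr0.png",cv2.resize(a[225:325,325:485],None,fx=5,fy=5,interpolation=cv2.INTER_CUBIC))
cv2.imwrite("pics/drw0.png",cv2.resize(a[260:365,125:285],None,fx=5,fy=5,interpolation=cv2.INTER_CUBIC))
E
```

```text
(no output)
```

View pics/irr0.png

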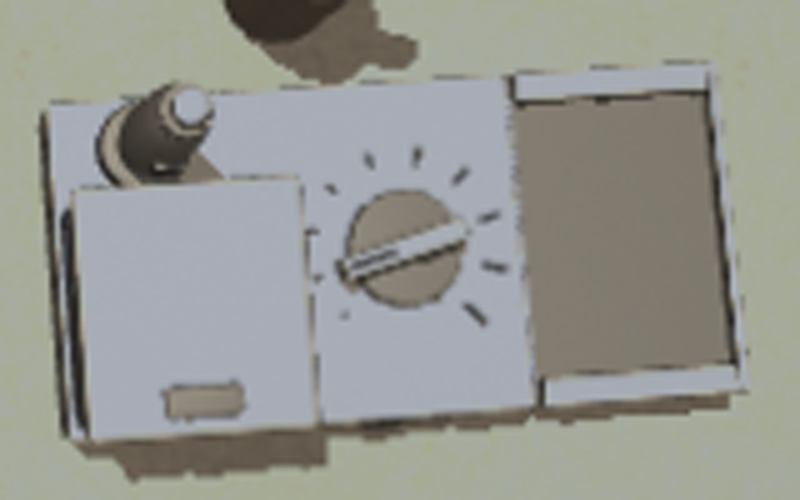

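View pics/drw0.png

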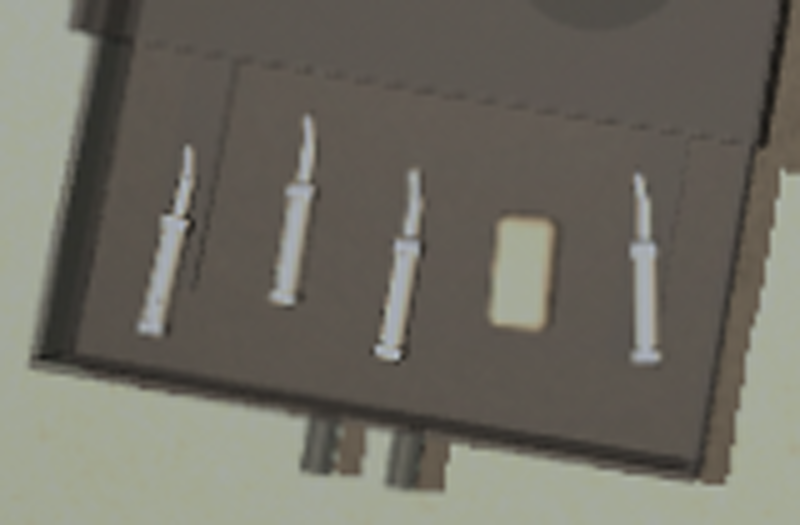

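```bash
cat > m1.py <<'E'
from h import *
o=np.array([325,225]); f=lambda L,o=o:(np.array(L)+.5)/5+o-.5
cor=onz("top",f([[46,104],[711,65],[743,390]]),.055); print("corners",cor.round(4))
print(np.linalg.norm(cor[1]-cor[0]),np.linalg.norm(cor[2]-cor[1]))
ey=cor[0]-cor[1]; ex=cor[1]-cor[2]
print("yaw from y edge",np.arctan2(-ey[0],ey[1]),"x edge",np.arctan2(ex[1],ex[0]))
mk=f([[345,315],[320,278],[312,232],[333,188],[370,160],[418,155],[460,175],[490,217],[495,267],[475,313]])
P=onz("top",mk,.055)[:,:2]
A=np.c_[2*P,np.ones(10)]; s=np.linalg.lstsq(A,(P**2).sum(1),rcond=None)[0]; c=s[:2]
print("axis from marks",c, np.linalg.norm(P-c,axis=1).round(4))
ang=np.unwrap(np.arctan2(*(P-c).T[::-1])); print(np.degrees(ang).round(1)); print("yaw",np.degrees(np.mean(ang-np.radians(135-30*np.arange(10)))))
print("disc centre",onz("top",f([[405,248]]),.067))
fin=onz("top",f([[340,270],[467,230]]),.086);d=fin[0]-fin[1];print("fin",fin,np.linalg.norm(d),np.degrees(np.arctan2(d[1],d[0])))
tr=onz("top",f([[517,102],[705,92],[735,365],[537,375]]),.045);print("tray",tr,tr.mean(0))
E
python3 m1.py; cat > m2.py <<'E'
from h import *
a=cv2.imread("pics/top0.png"); 
roi=a[265:345,135:275]; g=roi.min(2); 
n,l,st,ce=cv2.connectedComponentsWithStats((g>140).astype(np.uint8))
for i in range(1,n):
    if st[i,4]<20: continue
    ys,xs=np.where(l==i); p=np.c_[xs+135,ys+265].astype(float)
    W=onz("top",p,.018); c=W.mean(0); u=np.linalg.svd((W-c)[:,:2])[2][0]; u=u*np.sign(u[0]); t=(W-c)[:,:2]@u
    mid=c[:2]+u*(t.min()+t.max())/2
    print(i,st[i],"mid",mid.round(4),"len",(t.max()-t.min()).round(4),"dir",np.degrees(np.arctan2(u[1],u[0])).round(1), "grip",(mid-.012*u).round(4))
print("drawer corners top", onz("top",(np.array([[35,362],[695,478],[752,145]])+.5)/5+[125,260]-.5,.05).round(4))
print("glass tops", onz("top",[[170,222],[239,240]],.168).round(4))
E
python3 m2.py
```

```text
corners [[ 0.6244 -0.042   0.055 ]
 [ 0.6448 -0.3242  0.055 ]
 [ 0.5082 -0.3343  0.055 ]]
0.28301068591135775 0.13697937305297558
yaw from y edge 0.07212553611883969 x edge 0.07332484641105945
axis from marks [ 0.56667329 -0.19162846] [0.0381 0.0381 0.0395 0.0386 0.0389 0.0389 0.0383 0.0382 0.0386 0.0396]
[ 137.9  110.1   81.4   51.1   21.8   -8.7  -37.8  -70.3 -101.9 -133. ]
yaw 5.060522714874358
disc centre [[ 0.56562836 -0.18879998  0.067     ]]
fin [[ 0.55550767 -0.15806512  0.086     ]
 [ 0.57201395 -0.20989795  0.086     ]] 0.05439760635258044 107.6641974155623
tray [[ 0.62912289 -0.24272863  0.045     ]
 [ 0.63450835 -0.32487628  0.045     ]
 [ 0.51862815 -0.33479744  0.045     ]
 [ 0.51421045 -0.24925747  0.045     ]] [ 0.57411746 -0.28791496  0.045     ]
1 [  0   0   8  40 173] mid [0.5388 0.3758] len 0.0831 dir -1.8 grip [0.5268 0.3762]
2 [50 19  3 12 21] mid [0.53   0.2692] len 0.0234 dir -2.7 grip [0.518  0.2698]
3 [18 24 10 38 97] mid [0.4912 0.3261] len 0.0786 dir -11.1 grip [0.4794 0.3284]
4 [71 29  3 13 24] mid [0.5085 0.223 ] len 0.0253 dir -3.2 grip [0.4966 0.2236]
5 [116  30   6  37 118] mid [0.4829 0.1245] len 0.0757 dir 2.5 grip [0.4709 0.124 ]
6 [44 32  8 24 80] mid [0.4902 0.2741] len 0.049 dir -6.7 grip [0.4783 0.2755]
7 [ 89  40  10  20 173] mid [0.4791 0.177 ] len 0.0401 dir -2.8 grip [0.4671 0.1775]
8 [65 43  9 24 85] mid [0.4678 0.2286] len 0.0491 dir -8.4 grip [0.4559 0.2303]
9 [137  66   3  14  23] mid [0.4321 0.0808] len 0.0273 dir -4.1 grip [0.4201 0.0816]
10 [  0  70  51  10 279] mid [0.4192 0.3211] len 0.1084 dir 86.1 grip [0.4184 0.3092]
drawer corners top [[0.4406 0.3706 0.05  ]
 [0.399  0.0987 0.05  ]
 [0.534  0.0781 0.05  ]]
glass tops [[0.6501 0.2669 0.168 ]
 [0.6186 0.1387 0.168 ]]
```

```bash
cat >> h.py <<'E'
def go(x,y,z,deg=None):
    s=manip.get_state(); q=s['ee_rot']; p=s['position']
    from scipy.spatial.transform import Rotation as R
    M=R.from_quat(q,scalar_first=True).as_matrix(); a=np.arctan2(M[1,0],M[0,0])
    print("t",s['clock'],"p",p.round(4),"ang",np.degrees(a).round(2),"F",s['contact_force'].round(1),"w",round(s['width'],4),"tilt",M[2].round(3))
    t=0 if deg is None else (np.degrees(a)-deg+90)%180-90
    b=a-np.radians(t); d=np.array([x,y,z])-p
    print("turn rad",np.radians(t).round(4),"shift after turn",np.array([d[0]*np.cos(b)+d[1]*np.sin(b),d[0]*np.sin(b)-d[1]*np.cos(b),-d[2]]).round(4))
E
python3 -c "
from h import *
go(.493,.274,.15,83.3)"
```

```text
t 0.1 p [0.1838 0.5443 0.2305] ang 71.33 F [-0.2  0.3 -0.1] w 0.0853 tilt [-0.002 -0.    -1.   ]
turn rad -0.2088 shift after turn [-0.2324  0.3386  0.0805]
```

send_rows:
  increments:
    - [0.35,0,0,0,-0.105]
    - [0.35,0,0,0,-0.104]
    - [0.35,-0.0232,0.0339,0.008,0]
    - [0.35,-0.0232,0.0339,0.008,0]
    - [0.35,-0.0232,0.0339,0.008,0]
    - [0.35,-0.0232,0.0339,0.008,0]
    - [0.35,-0.0232,0.0339,0.008,0]
    - [0.35,-0.0232,0.0339,0.008,0]
  squeeze: 30

```text
clock: 1.1
position: [0.3705, 0.3817, 0.1827]
ee_rot: [-0.0, 0.747, 0.665, -0.0]
contact_force: [0.4, -0.2, -0.3]
width: 0.0299
```

send_rows:
  increments:
    - [0.35,-0.0232,0.0339,0.008,0]
    - [0.35,-0.0232,0.0339,0.008,0]
    - [0.35,-0.0232,0.0339,0.008,0]
    - [0.35,-0.0232,0.0339,0.008,0]
    - [0.35,0,0,0,0]
    - [0.35,0,0,0,0]

```text
clock: 1.85
position: [0.4931, 0.2749, 0.1509]
ee_rot: [-0.001, 0.747, 0.664, -0.0]
contact_force: [0.2, 0.6, -0.0]
width: 0.0298
```

```bash
python3 - <<'E'
from h import *
go(.493,.274,.15,83.3)
cv2.imwrite("pics/s1.png",manip.get_image("side")[:,:,::-1])
a=manip.get_image("top")[:,:,::-1];cv2.imwrite("pics/t1.png",cv2.resize(a[190:370,120:300],None,fx=3,fy=3,interpolation=cv2.INTER_CUBIC))
E
```

```text
t 1.85 p [0.4931 0.2749 0.1509] ang 83.27 F [ 0.2  0.6 -0. ] w 0.0298 tilt [-0.    -0.001 -1.   ]
turn rad -0.0005 shift after turn [-0.0009 -0.      0.0009]
```

View pics/s1.png

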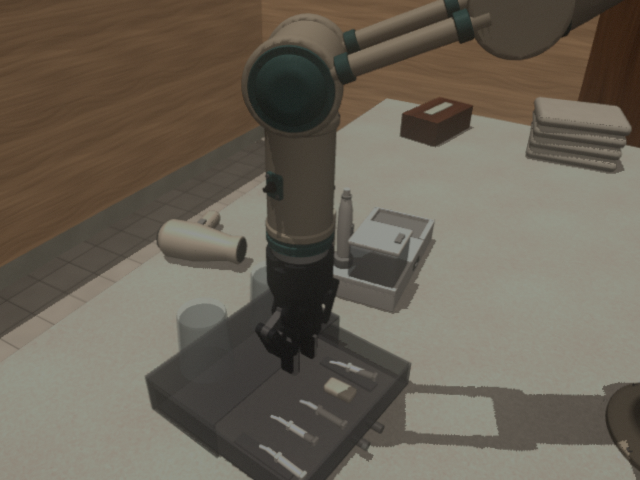

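View pics/t1.png

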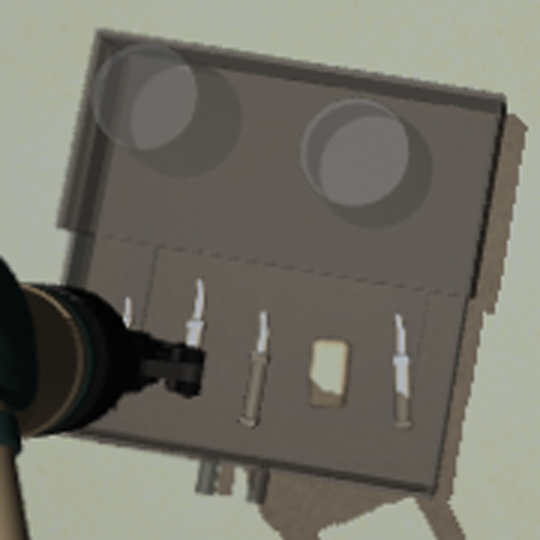

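```bash
python3 - <<'E'
from h import *
p=manip.get_state()['position']
print("side",proj("side",p),"top*3",(proj("top",p)-[120,190])*3)
a=cv2.imread("pics/s1.png");cv2.imwrite("pics/s1c.png",cv2.resize(a[240:440,220:420],None,fx=3,fy=3,interpolation=cv2.INTER_CUBIC))
for P in ([.493,.274,.016],[.4708,.2282,.016]): print((proj("side",P)-[220,240])*3,(proj("top",P)-[120,190])*3)
E
```

```text
side [[298.59628991 363.37843059]] top*3 [[131.79307578 354.44465281]]
[[236.67531342 575.63098591]] [[189.74379028 350.96958224]]
[[323.975137  527.4385776]] [[253.09178594 383.79188472]]
```

View pics/s1c.png

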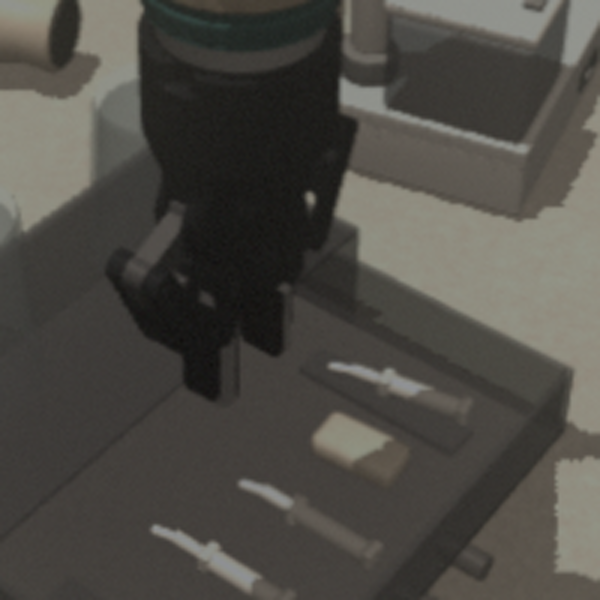

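send_rows:
  increments:
    - [0.35,-0.001,-0.002,0.035,0]
    - [0.35,0,0,0.035,0]
    - [0.35,0,0,0.035,0]
    - [0.35,0,0,0.02,0]
    - [0.35,0,0,0.009,0]
    - [0.35,0,0,0.004,0]
    - [0.35,0,0,0,0]

```text
clock: 2.82
position: [0.4919, 0.2746, 0.0139]
ee_rot: [0.0, 0.747, 0.665, 0.001]
contact_force: [-0.8, -0.5, 0.9]
width: 0.0298
```

send_rows:
  increments:
    - [0,0,0,0,0]
    - [0,0,0,0,0]
    - [0,0,0,0,0]
    - [0,0,0,0,0]
    - [0,0,0,0,0]
  squeeze: 30

```text
clock: 3.45
position: [0.4922, 0.2744, 0.0142]
ee_rot: [0.0, 0.747, 0.665, 0.001]
contact_force: [-0.3, 0.8, 6.0]
width: 0.0091
```

```bash
python3 - <<'E'
from h import *
go(.493,.274,.15,83.3)
cv2.imwrite("pics/s2.png",cv2.resize(manip.get_image("side")[240:440,220:420,::-1],None,fx=3,fy=3,interpolation=cv2.INTER_CUBIC))
E
```

```text
t 3.45 p [0.4922 0.2744 0.0142] ang 83.3 F [-0.3  0.8  6. ] w 0.0091 tilt [ 0.001  0.001 -1.   ]
turn rad 0.0 shift after turn [-0.0003  0.0008 -0.1358]
```

View pics/s2.png

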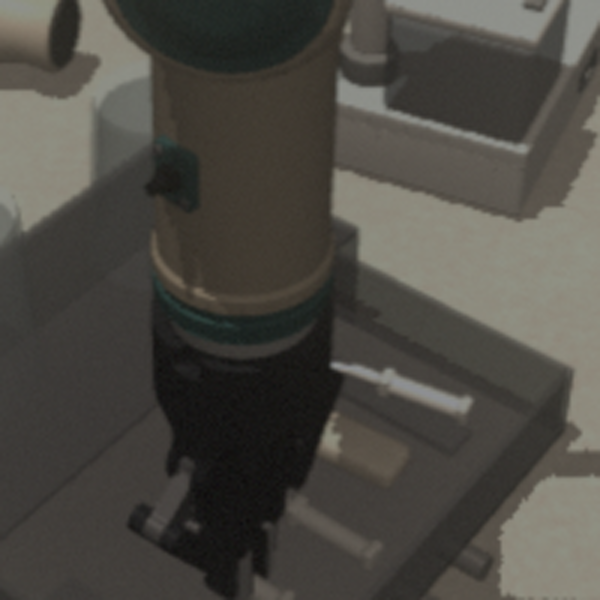

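send_rows:
  increments:
    - [0.35,0,0,0,0]
    - [0.35,0,0,0,0]
    - [0.35,0,0,0.002,0]
    - [0.35,0,0,0.002,0]
    - [0.35,0,0,0,0]
    - [0.35,0,0,0,0]

```text
clock: 4.25
position: [0.4915, 0.274, 0.0096]
ee_rot: [-0.0, 0.747, 0.665, -0.0]
contact_force: [-0.9, -0.2, 6.2]
width: 0.0299
```

send_rows:
  increments:
    - [0,0,0,0,0]
    - [0,0,0,0,0]
    - [0,0,0,0,0]
    - [0,0,0,0,0]
    - [0,0,0,0,0]

```text
clock: 4.88
position: [0.4926, 0.2743, 0.0104]
ee_rot: [0.001, 0.747, 0.665, 0.001]
contact_force: [-0.8, -0.8, 9.0]
width: 0.0096
```

send_rows:
  increments:
    - [0,0,0,-0.01,0]
    - [0,0,0,-0.02,0]
    - [0,0,0,-0.04,0]
    - [0,0,0,-0.05,0]
    - [0,0,0,-0.05,0]
    - [0,0,0,0,0]

```text
clock: 5.62
position: [0.4943, 0.2753, 0.1839]
ee_rot: [0.002, 0.747, 0.665, 0.005]
contact_force: [-0.3, 0.3, -0.8]
width: 0.0095
```

```bash
python3 - <<'E'
from h import *
go(.493,.274,.18,83.3)
cv2.imwrite("pics/s3.png",cv2.resize(manip.get_image("side")[180:440,200:460,::-1],None,fx=2.3,fy=2.3,interpolation=cv2.INTER_CUBIC))
E
```

```text
t 5.625 p [0.4943 0.2753 0.1839] ang 83.31 F [-0.3  0.3 -0.8] w 0.0095 tilt [ 0.005  0.009 -1.   ]
turn rad 0.0002 shift after turn [-0.0014 -0.0011  0.0039]
```

View pics/s3.png

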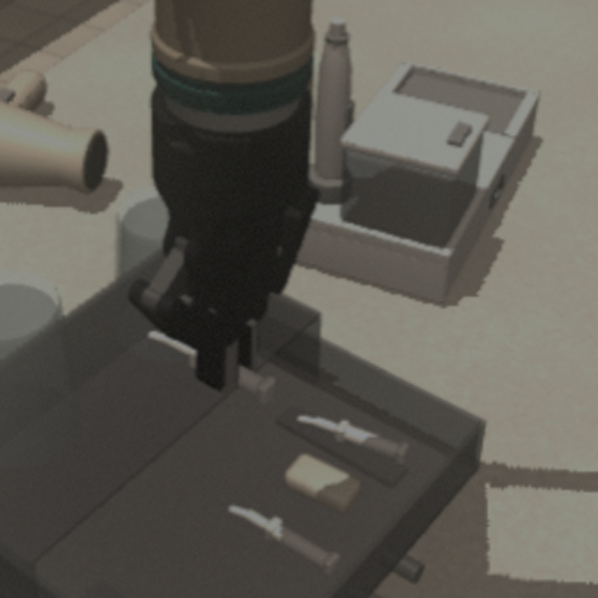

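send_rows:
  increments:
    - [0,0,0,0,-0.095]
    - [0,0,0,0,-0.095]
    - [0,-0.03,-0.008,-0.002,0]
    - [0,-0.044,-0.008,-0.002,0]
    - [0,-0.044,-0.008,-0.002,0]
    - [0,-0.044,-0.008,-0.002,0]
    - [0,-0.044,-0.008,-0.002,0]
    - [0,-0.044,-0.008,-0.002,0]

```text
clock: 6.68
position: [0.4604, 0.02, 0.1895]
ee_rot: [-0.001, 0.681, 0.733, -0.001]
contact_force: [0.3, -0.1, -1.0]
width: 0.0094
```

send_rows:
  increments:
    - [0,-0.044,-0.006,-0.002,0]
    - [0,-0.044,-0.006,-0.001,0]
    - [0,-0.014,0,0,0]
    - [0,0,0,0,0]

```text
clock: 7.18
position: [0.457, -0.0813, 0.1931]
ee_rot: [-0.001, 0.681, 0.732, -0.0]
contact_force: [-0.0, 0.6, 0.2]
width: 0.0093
```

```bash
python3 - <<'E'
from h import *
go(.5627,-.3044,.12,94.2)
E
```

```text
t 7.175 p [ 0.457  -0.0813  0.1931] ang 94.08 F [-0.   0.6  0.2] w 0.0093 tilt [ 0.002 -0.002 -1.   ]
turn rad -0.0021 shift after turn [-0.2302  0.0891  0.0731]
```

send_rows:
  increments:
    - [0,-0.033,0.006,0,0]
    - [0,-0.038,0.01,0,0]
    - [0,-0.038,0.015,0,0]
    - [0,-0.038,0.018,0.01,0]
    - [0,-0.038,0.018,0.02,0]
    - [0,-0.03,0.016,0.02,0]
    - [0,-0.015,0.006,0.02,0]
    - [0,0,0,0,0]

```text
clock: 8.18
position: [0.5621, -0.3025, 0.1215]
ee_rot: [-0.003, 0.681, 0.733, -0.0]
contact_force: [-0.3, -0.3, 0.3]
width: 0.0093
```

```bash
python3 - <<'E'
from h import *
go(.5627,-.3044,.048,94.2)
a=manip.get_image("top")[:,:,::-1];cv2.imwrite("pics/t4.png",cv2.resize(a[200:360,320:520],None,fx=4,fy=3.75,interpolation=cv2.INTER_CUBIC))
a=manip.get_image("side")[:,:,::-1];cv2.imwrite("pics/s4.png",cv2.resize(a[120:320,300:500],None,fx=3,fy=3,interpolation=cv2.INTER_CUBIC))
E
```

```text
t 8.175 p [ 0.5621 -0.3025  0.1215] ang 94.22 F [-0.3 -0.3  0.3] w 0.0093 tilt [ 0.004 -0.004 -1.   ]
turn rad 0.0003 shift after turn [-0.002   0.0004  0.0735]
```

View pics/t4.png

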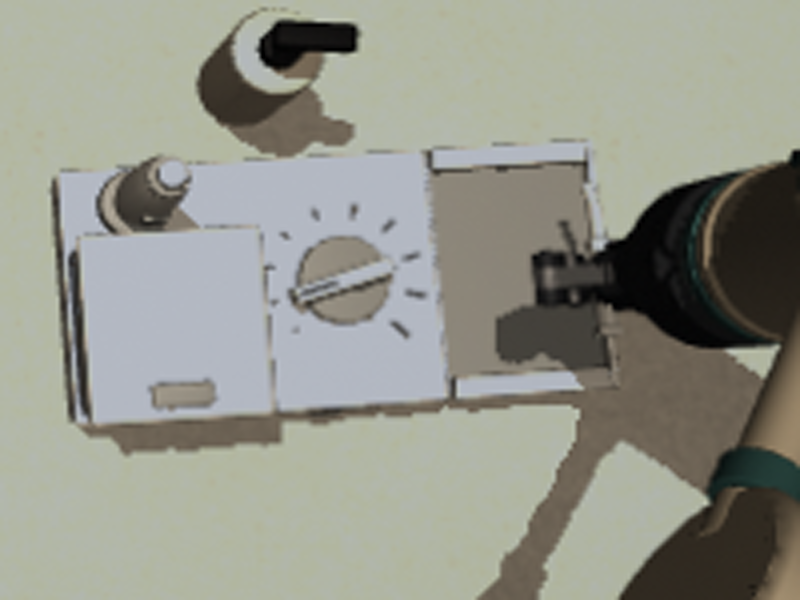

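View pics/s4.png

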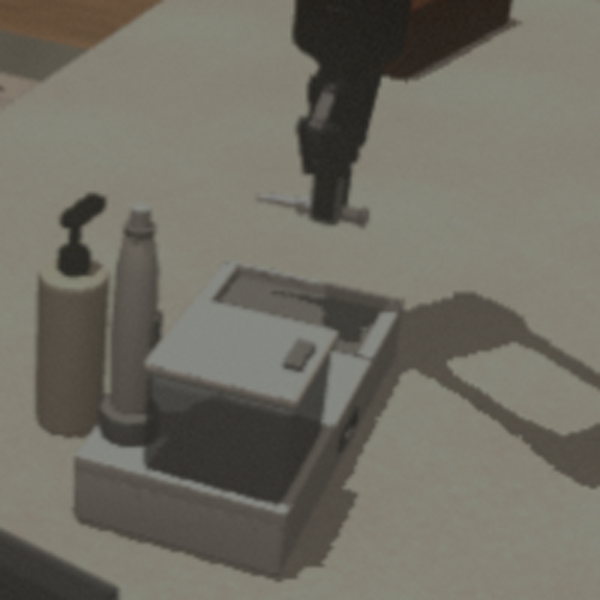

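send_rows:
  increments:
    - [0,-0.001,0,0.025,0]
    - [0,0,0,0.025,0]
    - [0,0,0,0.015,0]
    - [0,0,0,0.008,0]
    - [0,0,0,0,0]
    - [0,0,0,0,0]

```text
clock: 9.02
position: [0.5638, -0.3055, 0.0522]
ee_rot: [0.001, 0.681, 0.733, 0.0]
contact_force: [0.3, -0.6, 0.3]
width: 0.0095
```

send_rows:
  increments:
    - [0,0,0,0.001,0]
    - [0,0,0,0,0]

```text
clock: 9.28
position: [0.5633, -0.3054, 0.0506]
ee_rot: [0.0, 0.681, 0.732, 0.0]
contact_force: [-0.1, 0.0, -0.6]
width: 0.0096
```

send_rows:
  increments:
    - [0,0.002,0,0.002,0]
    - [0,0,0,0.001,0]
    - [0,0,0,0,0]
    - [0,0,0,0,0]

```text
clock: 9.78
position: [0.5631, -0.3032, 0.0472]
ee_rot: [-0.0, 0.681, 0.733, 0.0]
contact_force: [0.3, -0.2, -0.3]
width: 0.0096
```

Release with a small opening, then lift.

send_rows:
  increments:
    - [0,0,0,0.001,0]
    - [0,0,0,0,0]
    - [0.2,0,0,0,0]
    - [0.2,0,0,0,0]
    - [0.2,0,0,0,0]
    - [0.2,0,0,0,0]

```text
clock: 10.52
position: [0.563, -0.3032, 0.0463]
ee_rot: [-0.0, 0.681, 0.732, 0.0]
contact_force: [0.1, 0.7, -1.2]
width: 0.0172
```

send_rows:
  increments:
    - [0.2,0,0,-0.01,0]
    - [0.2,0,0,-0.02,0]
    - [0.2,0,0,-0.04,0]
    - [0.2,0,0,-0.05,0]
    - [0.2,0,-0.01,-0.03,0]
    - [0.3,0.03,-0.02,0,0]
    - [0.3,0.04,-0.02,0,0]
    - [0.3,0.044,-0.02,0,0]

```text
clock: 11.52
position: [0.4843, -0.1939, 0.1971]
ee_rot: [0.001, 0.681, 0.732, 0.0]
contact_force: [-0.0, -0.3, 0.4]
width: 0.0258
```

```bash
python3 - <<'E'
from h import *
go(.4695,.228,.15,81.6)
a=manip.get_image("top")[:,:,::-1];cv2.imwrite("pics/t5.png",cv2.resize(a[200:360,320:520],None,fx=4,fy=3.75,interpolation=cv2.INTER_CUBIC))
a=manip.get_image("side")[:,:,::-1];cv2.imwrite("pics/s5.png",cv2.resize(a[120:320,300:500],None,fx=3,fy=3,interpolation=cv2.INTER_CUBIC))
E
```

```text
t 11.525 p [ 0.4843 -0.1939  0.1971] ang 94.14 F [-0.  -0.3  0.4] w 0.0258 tilt [-0.001  0.001 -1.   ]
turn rad 0.2188 shift after turn [ 0.4153 -0.0763  0.0471]
```

View pics/t5.png

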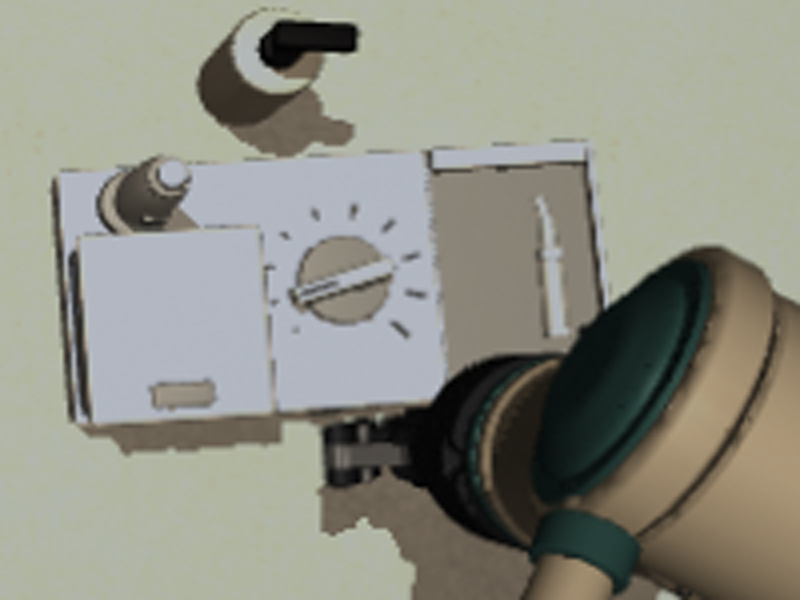

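View pics/s5.png

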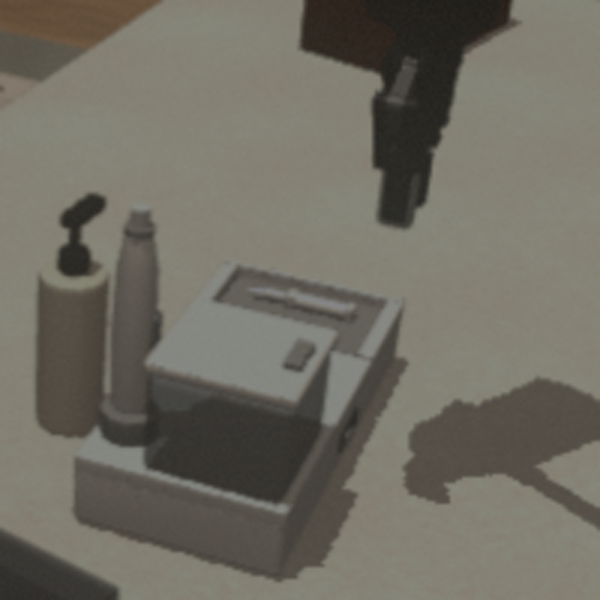

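send_rows:
  increments:
    - [0.35,0,0,0,0.109]
    - [0.35,0,0,0,0.11]
    - [0.35,0.035,-0.0076,0,0]
    - [0.35,0.043,-0.0076,0,0]
    - [0.35,0.043,-0.0076,0,0]
    - [0.35,0.043,-0.0076,0,0]
    - [0.35,0.043,-0.0076,0,0]
    - [0.35,0.043,-0.0076,0,0]

```text
clock: 12.62
position: [0.4769, 0.0604, 0.1972]
ee_rot: [0.001, 0.757, 0.654, 0.001]
contact_force: [0.1, 0.3, 0.2]
width: 0.0298
```

send_rows:
  increments:
    - [0.35,0.043,-0.0076,0.01,0]
    - [0.35,0.043,-0.0076,0.01,0]
    - [0.35,0.043,-0.0076,0.01,0]
    - [0.35,0.036,-0.0076,0.017,0]
    - [0.35,0,0,0,0]
    - [0.35,0,0,0,0]

```text
clock: 13.38
position: [0.4706, 0.2266, 0.1498]
ee_rot: [0.0, 0.757, 0.654, 0.0]
contact_force: [0.5, 0.3, 0.4]
width: 0.0298
```

```bash
python3 - <<'E'
from h import *
go(.4695,.228,.0115,81.6)
a=manip.get_image("top")[:,:,::-1];cv2.imwrite("pics/t6.png",cv2.resize(a[240:370,120:300],None,fx=4,fy=4,interpolation=cv2.INTER_CUBIC))
E
```

```text
t 13.375 p [0.4706 0.2266 0.1498] ang 81.67 F [0.5 0.3 0.4] w 0.0298 tilt [-0.     0.001 -1.   ]
turn rad 0.0012 shift after turn [ 0.0012 -0.0013  0.1383]
```

View pics/t6.png

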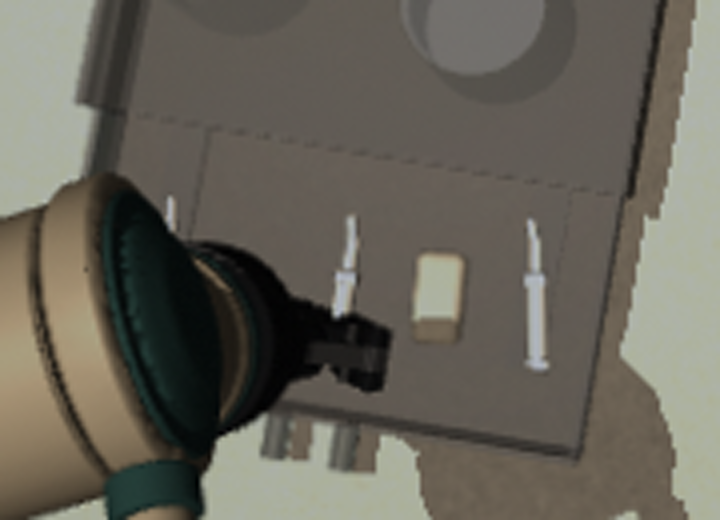

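send_rows:
  increments:
    - [0.35,0.001,-0.001,0.035,0]
    - [0.35,0,0,0.035,0]
    - [0.35,0,0,0.035,0]
    - [0.35,0,0,0.02,0]
    - [0.35,0,0,0.01,0]
    - [0.35,0,0,0.004,0]
    - [0.35,0,0,0,0]
    - [0.35,0,0,0,0]

```text
clock: 14.42
position: [0.4698, 0.2283, 0.0112]
ee_rot: [0.0, 0.757, 0.654, 0.001]
contact_force: [-0.2, -0.0, -0.3]
width: 0.03
```

send_rows:
  increments:
    - [0,0,0,0,0]
    - [0,0,0,0,0]
    - [0,0,0,0,0]
    - [0,0,0,0,0]
    - [0,0,0,0,0]

```text
clock: 15.05
position: [0.4695, 0.2283, 0.011]
ee_rot: [0.0, 0.757, 0.654, 0.001]
contact_force: [-2.0, 0.7, 6.4]
width: 0.0093
```

send_rows:
  increments:
    - [0,0,0,-0.01,0]
    - [0,0,0,-0.03,0]
    - [0,0,0,-0.05,0]
    - [0,0,0,-0.05,0]
    - [0,0,0,-0.04,0]
    - [0,0,0,0,-0.11]
    - [0,0,0,0,-0.11]
    - [0,0,0,0,0]

```text
clock: 16.05
position: [0.4689, 0.2281, 0.1907]
ee_rot: [0.0, 0.681, 0.732, 0.0]
contact_force: [0.6, -0.6, -0.0]
width: 0.0097
```

```bash
python3 - <<'E'
from h import *
go(.46,-.08,.193,94.2)
cv2.imwrite("pics/s7.png",cv2.resize(manip.get_image("side")[180:440,200:460,::-1],None,fx=2.3,fy=2.3,interpolation=cv2.INTER_CUBIC))
E
```

```text
t 16.05 p [0.4689 0.2281 0.1907] ang 94.18 F [ 0.6 -0.6 -0. ] w 0.0097 tilt [ 0.  0. -1.]
turn rad -0.0003 shift after turn [-0.3066 -0.0314 -0.0023]
```

View pics/s7.png

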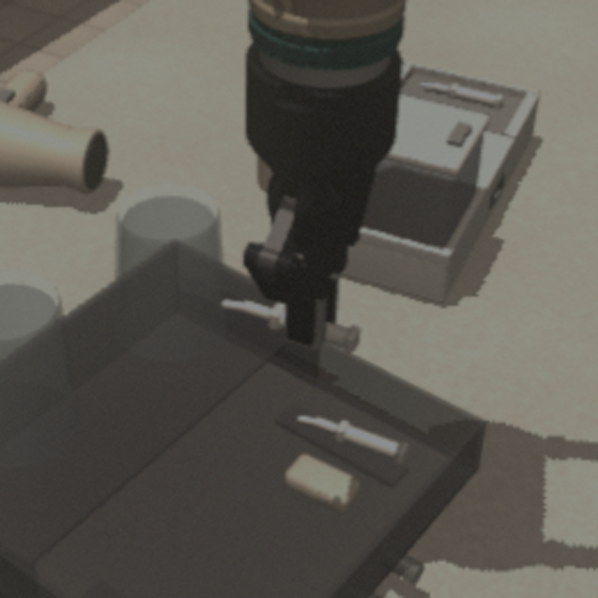

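Held level at the barrel. Now carry it to the tray by the same front route.

send_rows:
  increments:
    - [0,-0.03,-0.004,-0.001,0]
    - [0,-0.042,-0.004,-0.001,0]
    - [0,-0.042,-0.004,0,0]
    - [0,-0.042,-0.004,0,0]
    - [0,-0.042,-0.004,0,0]
    - [0,-0.042,-0.004,0,0]
    - [0,-0.042,-0.004,0,0]
    - [0,-0.025,-0.003,0,0]

```text
clock: 17.1
position: [0.4608, -0.0822, 0.1923]
ee_rot: [0.0, 0.682, 0.732, -0.0]
contact_force: [-0.0, -0.8, -0.9]
width: 0.0093
```

send_rows:
  increments:
    - [0,-0.035,0.006,0,0]
    - [0,-0.036,0.01,0,0]
    - [0,-0.036,0.014,0,0]
    - [0,-0.036,0.018,0,0]
    - [0,-0.034,0.018,0,0]
    - [0,-0.02,0.014,0.01,0]
    - [0,-0.001,0.006,0.02,0]
    - [0,0,0,0.02,0]

```text
clock: 18.1
position: [0.5618, -0.2719, 0.1413]
ee_rot: [-0.0, 0.681, 0.732, 0.0]
contact_force: [-1.9, -1.0, -0.9]
width: 0.01
```

```bash
python3 - <<'E'
from h import *
a=manip.get_image("top");cv2.imwrite("pics/t8.png",cv2.resize(a[200:360,320:520,::-1],None,fx=4,fy=3.75,interpolation=cv2.INTER_CUBIC))
go(.5603,-.2725,.049,94.2)
g=a[220:315,425:480].min(2); m=(g>165).astype(np.uint8)
n,l,st,ce=cv2.connectedComponentsWithStats(m)
for i in range(1,n):
    if st[i,4]>15: print(st[i],ce[i]+[425,220],onz("top",[ce[i]+[425,220]],.053).round(4))
E
```

```text
t 18.15 p [ 0.5599 -0.2706  0.1382] ang 94.14 F [-1.7  0.5 -2. ] w 0.0097 tilt [ 0.004 -0.005 -1.   ]
turn rad -0.001 shift after turn [-0.0019  0.0003  0.0892]
[ 7  0  9  5 25] [435.24 221.28] [[ 0.679  -0.2573  0.053 ]]
[19  0  8  8 26] [447.30769231 223.73076923] [[ 0.6741 -0.2833  0.053 ]]
[41  0 14 15 86] [474.26744186 226.61627907] [[ 0.6689 -0.3422  0.053 ]]
[  0   3  44  22 424] [441.40566038 236.06603774] [[ 0.6475 -0.2698  0.053 ]]
[28  3  7  5 20] [455.95 224.95] [[ 0.6718 -0.3021  0.053 ]]
[50 15  5 12 29] [476.75862069 241.65517241] [[ 0.6367 -0.3466  0.053 ]]
[  0  21   7  65 245] [426.88571429 281.55102041] [[ 0.5515 -0.2367  0.053 ]]
[29 28  5 14 24] [456.375 254.875] [[ 0.608  -0.3012  0.053 ]]
[ 9 80 18  6 75] [441.88       302.73333333] [[ 0.5078 -0.2679  0.053 ]]
[  0  89  28   6 114] [438.42982456 312.07017544] [[ 0.4885 -0.2602  0.053 ]]
```

View pics/t8.png

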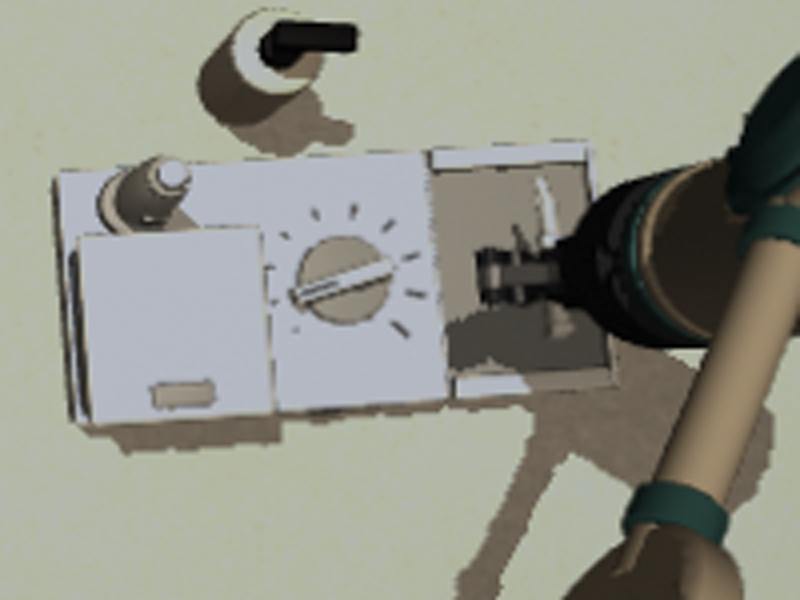

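```bash
python3 - <<'E'
from h import *
a=manip.get_image("side")[:,:,::-1][190:240,360:440]
b=cv2.imread("pics/s5.png");b=cv2.resize(b,(200,200),interpolation=cv2.INTER_AREA)[70:120,60:140]
cv2.imwrite("pics/cmp.png",cv2.resize(np.vstack([b,a]),None,fx=6,fy=6,interpolation=cv2.INTER_CUBIC))
t=[cv2.imread(f"pics/t{i}.png")[130:400,420:620] for i in (5,8)]
cv2.imwrite("pics/cmpt.png",cv2.resize(np.hstack(t),None,fx=2,fy=2))
E
```

```text
(no output)
```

View pics/cmp.png

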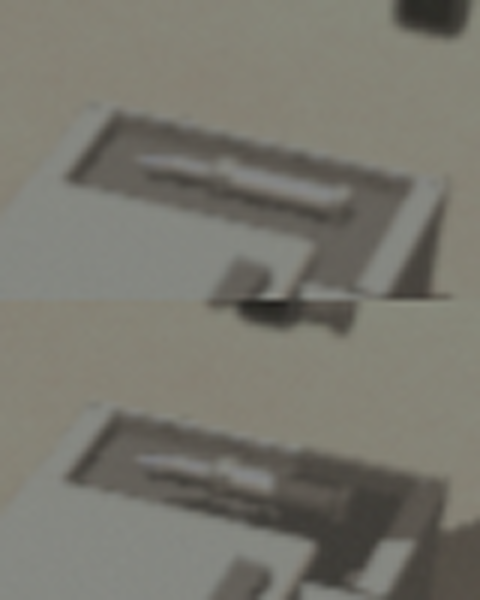

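View pics/cmpt.png

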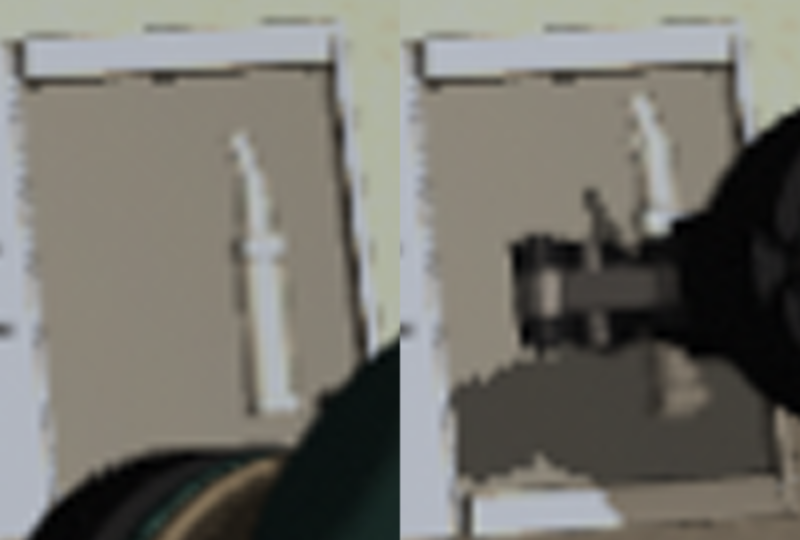

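```bash
python3 - <<'E'
from h import *
f=lambda p:((proj("top",p)-[320,200])*[4,3.75]-[420,130])*2+[400,0]
print(f([[.612,-.267,.144],[.56,-.2706,.1382],[.532,-.273,.144]]).round(0))
# placed tip expected: TCP release (.563,-.3032)
print(f([[.615,-.2994,.051],[.583,-.3017,.051],[.535,-.3052,.051]]).round(0))
cv2.imwrite("pics/side9.png",cv2.resize(manip.get_image("side")[150:270,340:500,::-1],None,fx=5,fy=5,interpolation=cv2.INTER_CUBIC))
E
```

```text
[[636. 100.]
 [649. 306.]
 [669. 416.]]
[[641. 127.]
 [653. 241.]
 [670. 413.]]
```

View pics/side9.png

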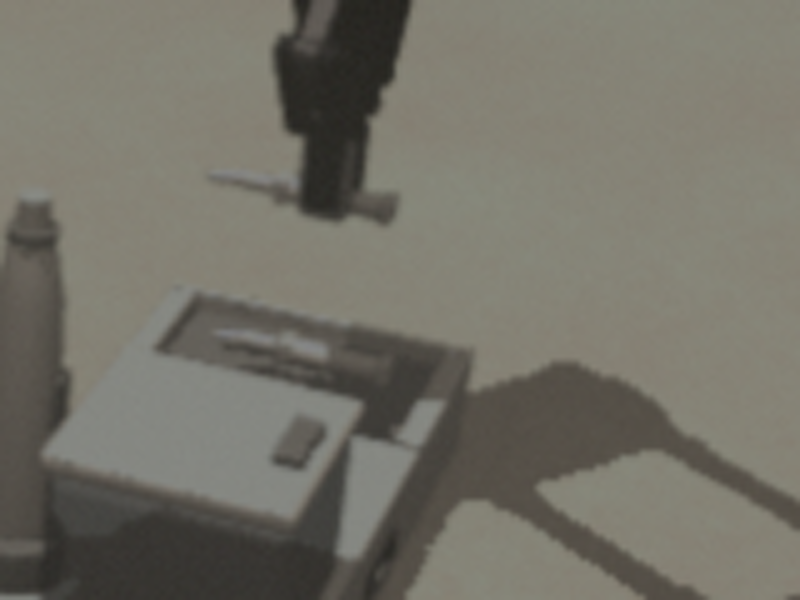

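send_rows:
  increments:
    - [0,0,0,0.03,0]
    - [0,0,0,0.03,0]
    - [0,0,0,0.016,0]
    - [0,0,0,0.008,0]
    - [0,0,0,0.003,0]
    - [0,0,0,0,0]
    - [0,0,0,0,0]

```text
clock: 19.12
position: [0.5619, -0.2717, 0.0561]
ee_rot: [0.001, 0.68, 0.733, 0.0]
contact_force: [0.0, 0.3, -0.2]
width: 0.0094
```

send_rows:
  increments:
    - [0,0,0,0.004,0]
    - [0,0,0,0.003,0]
    - [0,0,0,0.001,0]
    - [0,0,0,0,0]
    - [0,0,0,0,0]

```text
clock: 19.75
position: [0.5615, -0.2714, 0.0473]
ee_rot: [0.0, 0.68, 0.733, 0.0]
contact_force: [0.6, -0.6, -0.8]
width: 0.0092
```

send_rows:
  increments:
    - [0,0,0,0.001,0]
    - [0,0,0,0,0]
    - [0.2,0,0,0,0]
    - [0.2,0,0,0,0]
    - [0.2,0,0,0,0]
    - [0.2,0,0,0,0]

```text
clock: 20.5
position: [0.5614, -0.2714, 0.0463]
ee_rot: [0.0, 0.68, 0.733, 0.0]
contact_force: [0.1, 0.0, -0.0]
width: 0.0171
```

send_rows:
  increments:
    - [0.2,0,0,-0.01,0]
    - [0.2,0,0,-0.02,0]
    - [0.2,0,0,-0.04,0]
    - [0.2,0,0,-0.05,0]
    - [0.2,0,-0.01,-0.03,0]
    - [0.2,0.02,-0.03,0,0]
    - [0.2,0.02,-0.03,0,0]
    - [0.2,0.03,-0.03,0,0]

```text
clock: 21.5
position: [0.4558, -0.2089, 0.1971]
ee_rot: [0.001, 0.681, 0.733, 0.0]
contact_force: [0.5, 1.5, -0.3]
width: 0.0174
```

```bash
python3 - <<'E'
from h import *
go(.566,-.189,.15,19.2)
a=manip.get_image("top")[:,:,::-1];cv2.imwrite("pics/t10.png",cv2.resize(a[225:325,325:485],None,fx=5,fy=5,interpolation=cv2.INTER_CUBIC))
a=manip.get_image("side")[:,:,::-1];cv2.imwrite("pics/s10.png",cv2.resize(a[120:320,300:500],None,fx=3,fy=3,interpolation=cv2.INTER_CUBIC))
E
```

```text
t 21.5 p [ 0.4558 -0.2089  0.1971] ang 94.2 F [ 0.5  1.5 -0.3] w 0.0174 tilt [-0.001  0.001 -1.   ]
turn rad 1.3091 shift after turn [0.1107 0.0174 0.0471]
```

View pics/t10.png

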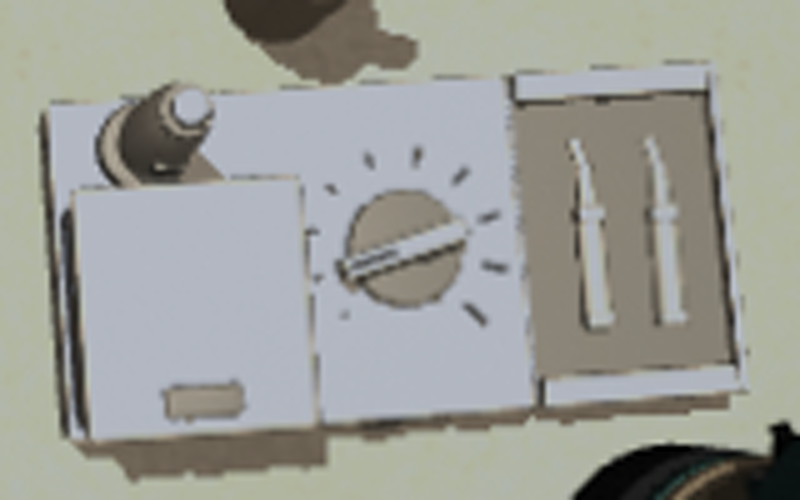

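View pics/s10.png

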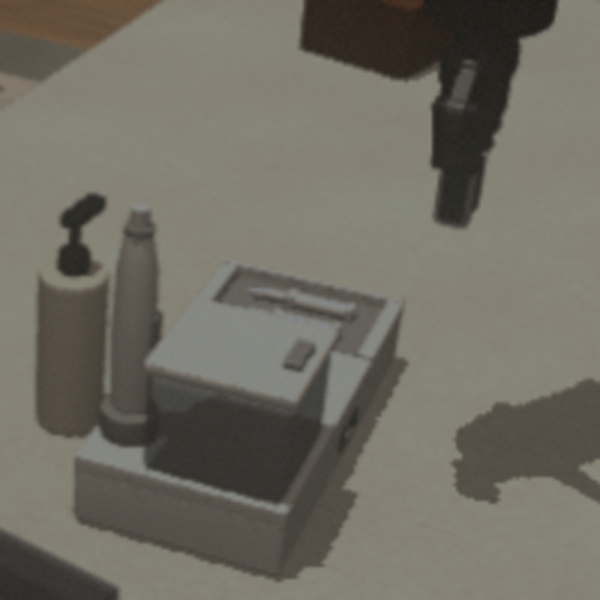

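send_rows:
  increments:
    - [0.35,0,0,0,0.187]
    - [0.35,0,0,0,0.187]
    - [0.35,0,0,0,0.187]
    - [0.35,0,0,0,0.187]
    - [0.35,0,0,0,0.187]
    - [0.35,0,0,0,0.187]
    - [0.35,0,0,0,0.187]
    - [0.35,0,0,0,0]

```text
clock: 22.6
position: [0.457, -0.2094, 0.1969]
ee_rot: [0.0, 0.986, 0.168, 0.0]
contact_force: [-0.1, -0.8, 0.8]
width: 0.0298
```

send_rows:
  increments:
    - [0.35,0.028,0.004,0,0]
    - [0.35,0.028,0.004,0,0]
    - [0.35,0.028,0.004,0.01,0]
    - [0.35,0.027,0.005,0.02,0]
    - [0.35,0,0,0.02,0]
    - [0.35,0,0,0,0]
    - [0.35,0,0,0,0]

```text
clock: 23.48
position: [0.5672, -0.1888, 0.1471]
ee_rot: [0.0, 0.986, 0.168, 0.0]
contact_force: [-1.3, -1.1, 0.3]
width: 0.0299
```

```bash
python3 - <<'E'
from h import *
go(.566,-.189,.074,19.2)
a=manip.get_image("top")[:,:,::-1];cv2.imwrite("pics/t11.png",cv2.resize(a[225:325,325:485],None,fx=5,fy=5,interpolation=cv2.INTER_CUBIC))
a=manip.get_image("side")[:,:,::-1];cv2.imwrite("pics/s11.png",cv2.resize(a[120:320,300:500],None,fx=3,fy=3,interpolation=cv2.INTER_CUBIC))
E
```

```text
t 23.475 p [ 0.5672 -0.1888  0.1471] ang 19.32 F [-1.3 -1.1  0.3] w 0.0299 tilt [ 0.001  0.001 -1.   ]
turn rad 0.0021 shift after turn [-0.0012 -0.0002  0.0731]
```

View pics/t11.png

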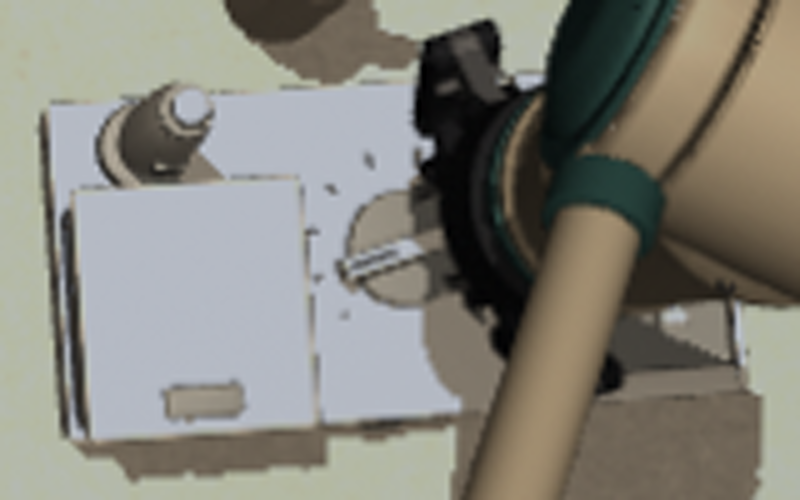

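View pics/s11.png

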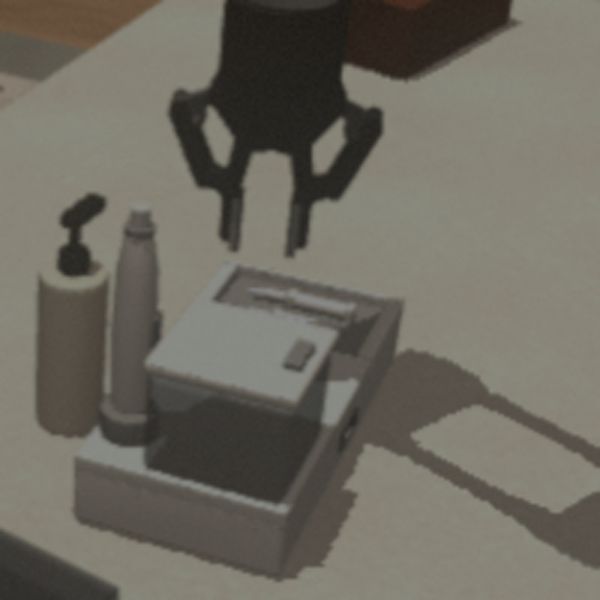

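```bash
python3 - <<'E'
from h import *
p=manip.get_state()['position']; a=np.radians(19.3); j=np.array([np.cos(a),np.sin(a),0])
for name,uv in dict(Lout=(168,105),Rout=(383,115),Lbotknee=(185,125),Rlow=(330,195),Llow=(205,190),LlowOut=(222,245),RlowOut=(308,240)).items():
    px=np.array(uv)/3+[300,120]
    C,D=ray("side",[px]); d=D[0]/np.linalg.norm(D[0])
    # intersect with vertical plane containing jaw axis
    n=np.cross(j,[0,0,1]); t=((p-C)@n)/(d@n); X=C+d*t
    print(name,"along jaw",((X-p)@j).round(4),"h",(X-p)[2].round(4))
E
```

```text
Lout along jaw 0.065 h 0.0942
Rout along jaw -0.0673 h 0.1001
Lbotknee along jaw 0.0535 h 0.0817
Rlow along jaw -0.0411 h 0.0429
Llow along jaw 0.0379 h 0.0381
LlowOut along jaw 0.0241 h -0.0001
RlowOut along jaw -0.0307 h 0.0096
```

send_rows:
  increments:
    - [0.35,-0.001,0,0.03,0]
    - [0.35,0,0,0.02,0]
    - [0.35,0,0,0.012,0]
    - [0.35,0,0,0.006,0]
    - [0.35,0,0,0.003,0]
    - [0.35,0,0,0,0]
    - [0.35,0,0,0,0]

```text
clock: 24.45
position: [0.5664, -0.1889, 0.0758]
ee_rot: [0.0, 0.986, 0.167, 0.0]
contact_force: [-0.1, -0.1, 0.0]
width: 0.0301
```

send_rows:
  increments:
    - [0,0,0,0,0]
    - [0,0,0,0,0]
    - [0,0,0,0,0]
    - [0,0,0,0,0]
    - [0,0,0,0,0]
  squeeze: 30

```text
clock: 25.08
position: [0.5658, -0.189, 0.0757]
ee_rot: [0.0, 0.986, 0.167, -0.0]
contact_force: [-2.8, -0.5, 6.5]
width: 0.0079
```

```bash
python3 - <<'E'
from h import *
go(.566,-.189,.076,19.2);print(manip.get_state()['moment'])
a=manip.get_image("side")[:,:,::-1];cv2.imwrite("pics/s12.png",cv2.resize(a[120:320,300:500],None,fx=3,fy=3,interpolation=cv2.INTER_CUBIC))
E
```

```text
t 25.075 p [ 0.5658 -0.189   0.0757] ang 19.26 F [-2.8 -0.5  6.5] w 0.0079 tilt [-0.  0. -1.]
turn rad 0.001 shift after turn [ 0.0002  0.0001 -0.0003]
[-0.15560426  0.4254878  -0.03585886]
```

View pics/s12.png

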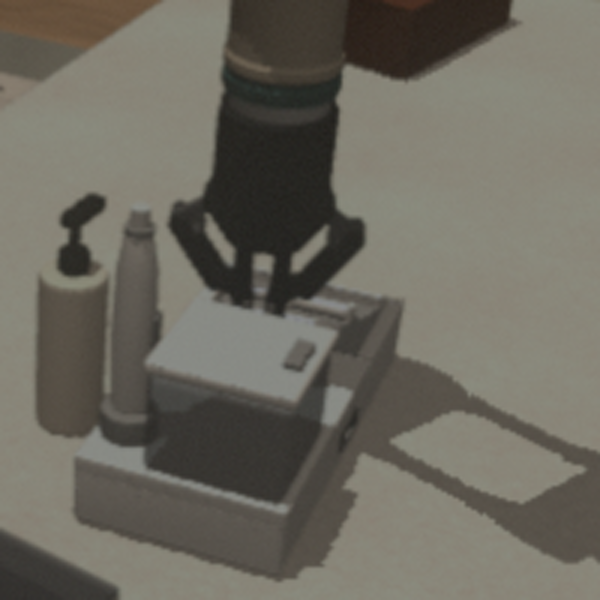

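send_rows:
  increments:
    - [0,0,0,0,0.131]
    - [0,0,0,0,0.131]
    - [0,0,0,0,0.131]
    - [0,0,0,0,0.131]
    - [0,0,0,0,0]

```text
clock: 25.75
position: [0.5657, -0.189, 0.0757]
ee_rot: [0.0, 0.996, -0.094, -0.0]
contact_force: [-2.9, -0.7, 5.7]
width: 0.0082
```

```bash
python3 - <<'E'
from h import *
go(.566,-.189,.076,-10.8);print(manip.get_state()['moment'])
a=manip.get_image("top")[:,:,::-1];cv2.imwrite("pics/t13.png",cv2.resize(a[225:325,325:485],None,fx=5,fy=5,interpolation=cv2.INTER_CUBIC))
E
```

```text
t 25.75 p [ 0.5657 -0.189   0.0757] ang -10.8 F [-2.9 -0.7  5.7] w 0.0082 tilt [-0.  0. -1.]
turn rad -0.0 shift after turn [ 0.0003 -0.0001 -0.0003]
[-0.13755825  0.44162418  0.0279491 ]
```

View pics/t13.png

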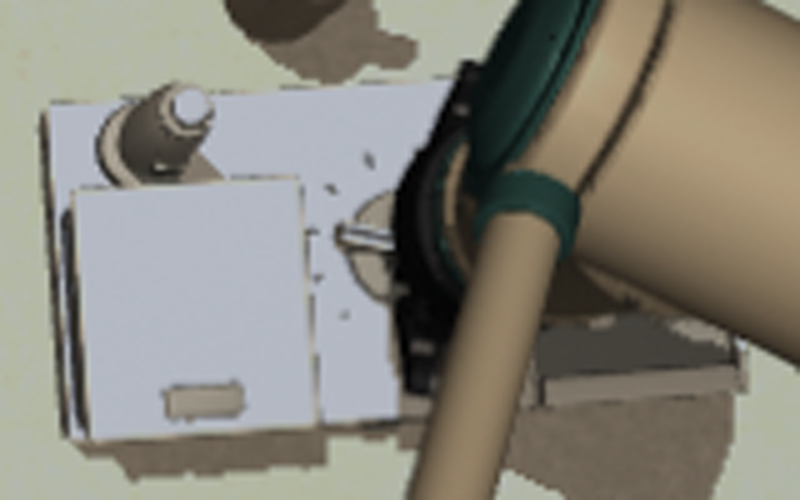

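The fin turns with the gripper: the pointer is now at the third mark, around pixel (340,233), and forces are small. I'll continue four more marks.

send_rows:
  increments:
    - [0,0,0,0,0.131]
    - [0,0,0,0,0.131]
    - [0,0,0,0,0.131]
    - [0,0,0,0,0.131]
    - [0,0,0,0,0.131]
    - [0,0,0,0,0.131]
    - [0,0,0,0,0]

```text
clock: 26.68
position: [0.5656, -0.189, 0.0757]
ee_rot: [0.0, 0.884, -0.468, -0.0]
contact_force: [-3.1, -0.3, 5.7]
width: 0.0081
```

```bash
python3 - <<'E'
from h import *
go(.566,-.189,.076,-55.8);print(manip.get_state()['moment'])
a=manip.get_image("side")[:,:,::-1];cv2.imwrite("pics/s14.png",cv2.resize(a[120:320,300:500],None,fx=3,fy=3,interpolation=cv2.INTER_CUBIC))
E
```

```text
t 26.675 p [ 0.5656 -0.189   0.0757] ang -55.84 F [-3.1 -0.3  5.7] w 0.0081 tilt [-0.     0.001 -1.   ]
turn rad -0.0007 shift after turn [ 0.0003 -0.0003 -0.0003]
[-0.16275332  0.42048754  0.01513851]
```

View pics/s14.png

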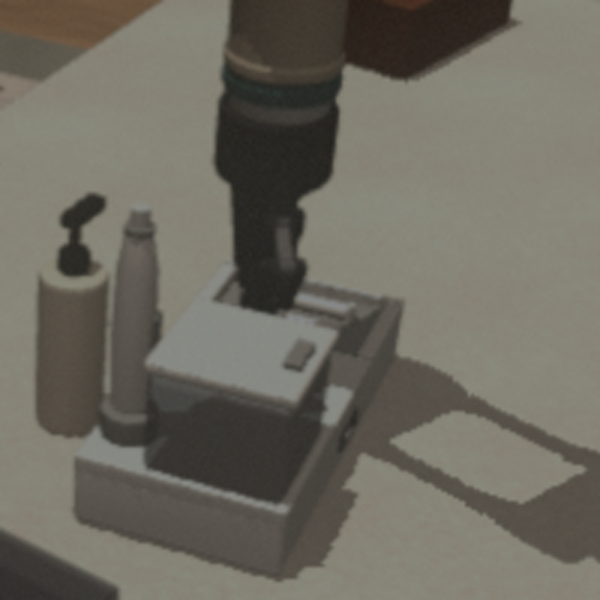

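send_rows:
  increments:
    - [0,0,0,0,0.131]
    - [0,0,0,0,0.131]
    - [0,0,0,0,0.131]
    - [0,0,0,0,0]

```text
clock: 27.22
position: [0.5656, -0.1889, 0.0757]
ee_rot: [0.0, 0.775, -0.632, -0.0]
contact_force: [-3.4, -0.7, 5.7]
width: 0.0081
```

send_rows:
  increments:
    - [0,0,0,0,0.131]
    - [0,0,0,0,0.131]
    - [0,0,0,0,0.131]
    - [0,0,0,0,0.131]
    - [0,0,0,0,0.131]
    - [0,0,0,0,0.131]
    - [0,0,0,0,0.131]
    - [0,0,0,0,0]

```text
clock: 28.22
position: [0.5656, -0.1888, 0.0758]
ee_rot: [-0.0, -0.416, 0.91, 0.0]
contact_force: [-2.8, 0.6, 6.2]
width: 0.0078
```

```bash
python3 - <<'E'
from h import *
go(.566,-.189,.076,-130.8);print(manip.get_state()['moment'])
E
```

```text
t 28.225 p [ 0.5656 -0.1888  0.0758] ang -130.9 F [-2.8  0.6  6.2] w 0.0078 tilt [ 0.  0. -1.]
turn rad -0.0017 shift after turn [-0.0001 -0.0004 -0.0002]
[-0.02624044  0.55866163  0.04115471]
```

send_rows:
  increments:
    - [0.3,0,0,0,0]
    - [0.3,0,0,0,0]
    - [0.3,0,0,0,0]
    - [0.3,0,0,-0.01,0]
    - [0.3,0,0,-0.03,0]
    - [0.3,0,0,-0.04,0]
    - [0.3,0,0,-0.05,0]
    - [0.3,0,0,-0.04,0]

```text
clock: 29.22
position: [0.5664, -0.1889, 0.2482]
ee_rot: [0.001, -0.416, 0.909, -0.001]
contact_force: [1.0, -0.3, -0.4]
width: 0.025
```

send_rows:
  increments:
    - [0.3,0.02,0.025,0,0]
    - [0.3,0.025,0.03,0,0]
    - [0.3,0.025,0.03,0,0]
    - [0.3,0.025,0.03,0,0]
    - [0.3,0,0,0,0]
    - [0.3,0,0,0,0]

```text
clock: 29.98
position: [0.4176, -0.1857, 0.2461]
ee_rot: [0.001, -0.416, 0.91, -0.001]
contact_force: [0.3, -0.6, 0.9]
width: 0.0258
```

```bash
python3 - <<'E'
from h import *
a=manip.get_image("top")[:,:,::-1];cv2.imwrite("pics/t15full.png",a);cv2.imwrite("pics/t15.png",cv2.resize(a[225:325,325:485],None,fx=5,fy=5,interpolation=cv2.INTER_CUBIC))
cv2.imwrite("pics/s15.png",manip.get_image("side")[:,:,::-1])
E
```

```text
(no output)
```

View pics/t15.png

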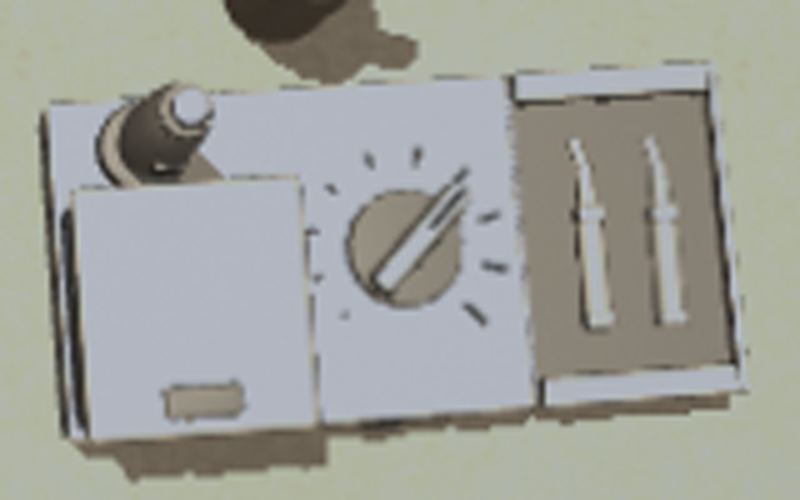

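View pics/t15full.png

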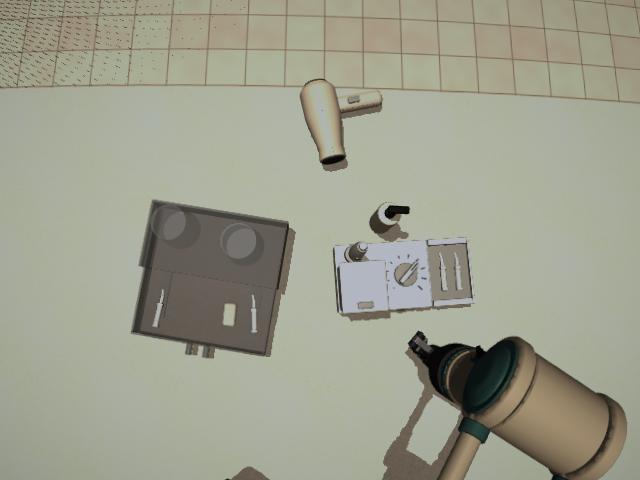

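View pics/s15.png

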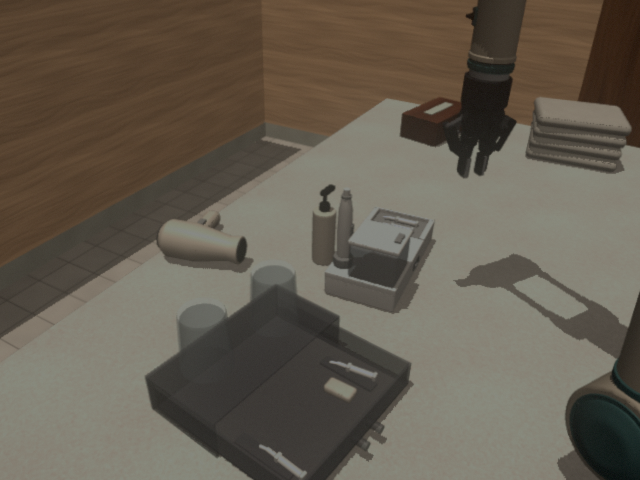

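```bash
python3 - <<'E'
from h import *
f=lambda L:(np.array(L)+.5)/5+[325,225]-.5
q=onz("top",f([[462,182],[383,285]]),.086);d=q[0]-q[1]
print("pointer rel irr +x deg",np.degrees(np.arctan2(d[1],d[0]))-4.2,"want -45, len",np.linalg.norm(d))
c,s=np.cos(.073),np.sin(.073);R=np.array([[c,s],[-s,c]])
for a,b in(([574,143],[597,325]),([650,138],[675,322])):
    P=onz("top",f([a,b]),.051)[:,:2]; print("tip ends, tray frame",((P-[.5735,-.2875])@R.T).round(4))
manip.sign_off()
E
```

```text
pointer rel irr +x deg -42.3311210687538 want -45, len 0.053010846767790484
tip ends, tray frame [[ 0.0394  0.0195]
 [-0.0373  0.0168]]
tip ends, tray frame [[ 0.0395 -0.0136]
 [-0.0384 -0.0168]]
the job is handed in; nothing more can be done
```

I laid two jet tips flat in the tip tray, clicked the dial clockwise from its second mark to its seventh, and handed the job in at about 30 s. Sign-off gives no verdict, so these results come from my own last checks.

- **Tips in the tray:** both lie with their middles within about 1 mm of the tray centre in x and at about +18 and -15 mm in y. I judged them flat from the side and top views.
- **Tips in the drawer:** the last pictures show the other two still in place.
- **Dial:** the pointer measured -42° from the irrigator's +x, against -45° for the seventh mark. The 3° difference is within the picture error, since the first reading at the second mark was off by 1.5°. The tolerance is 7.4°.
- **Bystanders:** the glasses, soap and lotion bottle show no shift between the first and last pictures.
- **Robot:** the arm stood clear, touching nothing.

One check disagreed along the way: the first tip seemed to have moved in a top view. It turned out that the tip held in the gripper was overlapping it in the picture. The side view showed it unmoved.

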